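# Load the drilling jig and pin its sprung guide arm

## Task

Get the drilling jig ready: first lay the wooden block (the one with the pencil cross) flat and fully home between the blue stops, cross upwards, and let go of it. Then take the orange-handled locking pin from its rack, swing the red guide arm over the block against its spring, and drop the pin fully into the hole of the aluminium boss behind the arm's fork so that the pin holds the arm there. Do not let the arm snap back, and leave everything else on the bench where it stands.

Things in the scene. Friction and masses are not known exactly. Their poses are not given: they have to be found in the camera images.
- jig_nest (a point): where the block's centre must end up, on the drilling jig (fixed plywood base 220 x 260 mm). x runs along the nest (block's length, either way round), y points away from the pivot. Nest floor 20 mm lower, 20 mm above the bench. Six blue stops 16 mm high leave the block 3 mm play all round; the long sides are open over the middle 90 mm for the fingers.
- jig_pivot (a point): on the axis of the red guide arm's upright pivot, half-way up the arm's thickness (73 mm above the bench), axes as jig_nest's; at (0, -100 mm) from jig_nest in those axes. The pivot's cap, 88 mm above the bench, is the highest part of the jig.
- jig_hole (a point): centre of the mouth of the pin hole, in the top of the aluminium boss (40 x 40 mm, top 60 mm above the bench), axes as jig_nest's; at (-18, -75 mm) from jig_pivot. The hole is 14 mm wide, chamfered and 38 mm deep; the pin goes down to its bottom.
- guide_arm (a joint): angle of the red guide arm, rad: 0 at rest (open, at its stop), growing anticlockwise seen from above as it closes over the block; far stop 1.2. At 1.1 the bush is over the block and the fork exactly over the hole. The spring always pulls it back to 0: 0.2 Nm at rest, 0.42 Nm at 1.1 (5.5 N at the fork). Underside 64 mm, top 82 mm above the bench; it passes 4 mm over seated block and boss.
- tail_fork (a point): axis of the pin when its shank sits fully in the fork on the arm's short tail; 73 mm above the bench, 77 mm from the pivot. The fork is a gap 20 mm wide between two lugs 16 mm long on the tail's rear edge. At joint 0 it opens towards (-0.45, +0.89) in jig_nest's x, y; at 1.1 towards -x. The upright pin, tip 60 to 64 mm above the bench, can enter it, push the arm round and drop in the hole.
- drill_bush (a point): centre of the steel drill bush (38 mm across) at the guide arm's long end, 100 mm from the pivot
- block_center (a point): centre of the wooden block with a pencil cross on top: 140 (its x) x 45 (its y) x 40 mm (z), about 0.14 kg, lying flat on the grey supply board, cross up
- block: the same block; origin at the centre of its underside
- pin_handle (a point): centre of the orange handle, 50 (its x) x 16 (its y) x 42 mm tall, of the locking pin (0.11 kg, 122 mm long), upright in the supply board's rack: rack top 72 mm above the bench, hole 45 mm deep. Centre 100 mm above the tip; handle from 80 to 122 mm above it. Below: a collar 22 mm across (75 to 81 mm above the tip) and a round shank 12 mm thick with a 9 mm tapered nose.
- pin_tip (a point): lower tip of the locking pin, on its axis, 100 mm below the handle's centre
- offcut: a small dark wood offcut 45 x 60 x 30 mm lying on the grey supply board, a bystander, to be left alone; origin at the centre of its underside
- glue: a white glue bottle with orange cap, 42 mm across, 110 mm tall, standing on the supply board, a bystander, to be left alone; origin at the centre of its underside
- bottle: a clear water bottle, 66 mm across, 210 mm tall, standing at the back of the mat, a bystander, to be left alone; origin at the centre of its underside
- jug: a large clear jar, 104 mm across, 170 mm tall, standing at the back of the mat, a bystander, to be left alone; origin at the centre of its underside
- drill: a black and red cordless drill standing on its 110 x 75 mm battery foot, 195 mm tall, at the back of the mat, a bystander, to be left alone; origin at the centre of its underside
- tape: a yellow tape measure, 70 x 45 x 65 mm, at the robot's side of the mat, a bystander, to be left alone; origin at the centre of its underside
- pad: a cork sanding block, 110 x 70 x 26 mm, at the robot's side of the mat, a bystander, to be left alone; origin at the centre of its underside
- supply: fixed grey supply board, 260 x 260 x 12 mm; origin at the centre of its underside. The wooden pin rack, 50 x 160 mm, top 72 mm above the bench, stands along its +x edge (centre x = 105 mm), the pin's hole at (105, -35 mm). A yellow screwdriver handle 28 mm across stands on the rack at (105, 45 mm), top 150 mm above the bench
Things that resemble listed ones, but are neither listed nor needed, are in the scene too. Of the things shaped like the block, the wooden one is meant.

How it is judged (in metres and radians):
On the way, in this order (a step that is already met when the one before it is completed fails the run):
1. the block lies home between the blue stops and is let go (x of block_center in the frame of jig_nest between -0.006 and 0.006 m and y of block_center in the frame of jig_nest between -0.006 and 0.006 m and z of block_center in the frame of jig_nest between -0.004 and 0.004 m and angle between the x axis of block_center and the x axis of jig_nest, either way round below 0.1 rad and angle between block_center's own z axis and vertical below 0.06 rad and linear speed of block below 0.03 m/s and contact force between the fingers and block below 0.2 N), for 0.2 s.
2. the guide arm is swung over the block with the pin down in its hole, holding it (value of joint guide_arm between 1 and 1.18 rad and horizontal distance between pin_tip and jig_hole below 0.006 m and z of pin_tip in the frame of jig_hole below -0.03 m and angle between pin_handle's own z axis and vertical below 0.12 rad), for 0.2 s.
At the end, for the whole second after the job is handed in: Block flat in the nest: within 6 mm along and across, 4 mm in height, 0.1 rad of jig_nest (either way round). Guide arm at 1.0 to 1.18 rad, leaning on the pin. Pin tip at least 30 mm down the hole, within 6 mm of its axis, tilted under 0.12 rad. All released, at rest (all of step 1 and all of step 2 and contact force between the fingers and pin below 0.2 N and contact force between the fingers and jig below 0.2 N and contact force between pin and guide_arm above 0.5 N and linear speed of pin below 0.03 m/s); the robot touches nothing.
It fails at once if the guide arm snaps back (faster than 3 rad/s) (velocity of joint guide_arm below -3 rad/s).
It fails at once if a bystander is pushed more than 30 mm or knocked over (distance of any of offcut, glue, bottle, jug, drill, tape, pad from where it was at the start of the episode above 0.03 m or angle between any of offcut, glue, bottle, jug, drill, tape, pad's own z axis and vertical above 0.5 rad).
It also fails if it takes over 72 s, if anything falls off the work surface, if the arm or the gripper's body presses on something with over 40 N, if the wrist force passes 120 N, or if a joint passes its speed limit or range.

## Robot

A 7-joint arm with a two-finger parallel gripper is mounted at the origin on the work surface. World frame = base frame: x ahead of the robot, y to its left, z up, the work surface at z = 0. Lengths are in m, angles in degrees, forces in N, time in s.
With the tool pointing down it reaches from about 0.425 to 0.875 m from the base axis. Payload 4.7 kg.
Tool frame: the origin (TCP) lies on the mounting face of the last link; the fingertips stand 182 mm ahead of it and the grasp point (between the pads) lies 164 mm ahead of it; z points along the fingers, y is the line along which they close (so a half turn about z gives the same grasp; the last joint's range is limited). The gripper opens to 87 mm and grips with 3 to 60 N. Pads are 19 mm wide; open, the fingers measure 117 mm over their backs; the gripper's body (75 mm by 190 mm) begins 51 mm behind the grasp point.
Start: joints at [73.917, 18.392, -4.016, 83.108, 1.295, 78.541, -3.26], TCP at [0.189, -0.622, 0.405] pointing down, gripper open.
Joint ranges: [-163.93, 163.93], [-17.29, 119.83], [-79.2, 71.16], [3.27, 140.29], [-89.18, 269.18], [5.43, 117.66], [-154.24, 154.24]. Speed limits (degrees/s): [147.25, 147.25, 180, 180, 180, 180, 180].

## Interface

Orientations are given as [roll, pitch, yaw] about the fixed x, y, z axes, in that order (R = Rz(yaw) Ry(pitch) Rx(roll)).
In Python, from cell import env gives the robot as it stands.
- The arm moves only by the tool servo_tool, never from a script. Its argument "plan" is a list of rows, each an object with "xyz": the shift along the tool's x, y, z in cm, a list of three; "twist": the turn, a rotation vector about the tool's x, y, z in degrees, a list of three; "jaw": the closure, from 0 (fully open) to 1 (shut). In form: [{"xyz": [x, y, z], "twist": [wx, wy, wz], "jaw": jaw}, ...]. A call has 1 to 10 rows; each row is the pose to reach, as a shift and turn from the pose commanded when the call began, along the tool's axes at that moment; what a row does not reach only later rows make up. A row lasts 1/12 s, in which the tool goes at most 41.7 mm and 7.16 degrees, less where a joint would pass 70% of its speed; a pose out of reach is approached as far as the arm can. A call with a gripper value outside its range is refused whole. The fingers move at their own pace and stop on an object; "newtons" is the grip in N (left out, the last holds). Time passes only in rows, so rows that repeat a pose let the fingers close. It gives the time, the measured TCP pose, the force, the opening and the grip force at its end, in the units of the state.
- env.get_obs(): the state, without advancing time (a new reading comes with each control period).
- env.read_camera(name): name is "scene" or "top" or "wrist"; returns a dict with "img" (384x512x3 uint8, red, green, blue), "camera_matrix" (3x3 intrinsics, pixels), "R" (3x3) and "t" (3): a world point X has camera coordinates R X + t. Camera axes: x right, y down, z forward; pixel columns grow to the right and rows downward; lengths in m; the calibration is good to about 2 mm. The wrist camera is an equidistant fisheye: a pixel r from the principal point sees the ray r / f radians off the axis. A picture is of the moment at which its call begins. There is no depth.
- env.sign_off(): hands the job in; it is judged then, once.
The state is a dict: "time_s": time; "qpos": joint angles; "joint_velocities": joint speeds; "effort": joint torques, N m; "tool_pos": TCP position; "tool_rot": TCP orientation; "force": force on the tool from outside, world axes, zero at the start; "wrist_torque": the same for the moment, N m; "grip_width": finger opening in m; "grasp_force": force on a finger pad.
Only numpy, scipy, OpenCV 4.12 (cv2) and the standard library are available. Lean on these libraries where they do the work, as an engineer would, in place of code of your own. Each camera call takes 0.05 s, during which the arm holds its last target. There are 200 camera calls.

## Working session

There is one attempt and no reset: what is moved stays moved. The work goes in short steps, Python scripts to look and compute and a tool call to move; the robot and the scene stay as the last step left them, time stands still between calls to the robot, and variables do not carry over. Pictures are saved under pics/ and viewed, at most 10 in all, crops included, and the job is handed in when it is done.

Besides the shell and the picture viewer there is one more tool, called after "Call:" as a command line: name --argument value ..., lists and objects as JSON in quotes. servo_tool: Moves the arm, as the interface text tells. Its arguments: {"type":"object","properties":{"plan":{"type":"array","items":{"type":"object","properties":{"xyz":{"type":"array","items":{"type":"number"}},"twist":{"type":"array","items":{"type":"number"}},"jaw":{"type":"number"}}}},"newtons":{"type":"number"}},"required":["plan"]}

```bash
mkdir -p pics; python3 - <<'E'
from cell import env
import cv2,numpy as np,pickle
o=env.get_obs();print({k:np.round(v,3) for k,v in o.items()})
d={}
for n in("scene","top"):
    c=env.read_camera(n);d[n]=c
    cv2.imwrite(f"pics/{n}0.png",cv2.resize(c["img"][:,:,::-1],(800,600),interpolation=cv2.INTER_CUBIC))
    print(n,c["camera_matrix"].tolist(),np.round(c["R"],4).tolist(),c["t"])
pickle.dump(d,open("d0.pkl","wb"))
E
```

```text
{'time_s': np.float64(0.0), 'qpos': array([73.915, 18.441, -4.014, 83.176,  1.294, 78.54 , -3.26 ]), 'joint_velocities': array([ 0.096,  0.01 , -0.062,  0.035, -0.032, -0.062, -0.065]), 'effort': array([-0.0000e+00, -4.9129e+01, -4.0400e-01, -3.1254e+01, -6.4000e-02,
        4.4000e-02,  0.0000e+00]), 'tool_pos': array([ 0.189, -0.622,  0.404]), 'tool_rot': array([-1.79888e+02,  5.00000e-03,  1.68930e+01]), 'force': array([-0.202,  0.177,  0.385]), 'wrist_torque': array([ 0.009, -0.017, -0.081]), 'grasp_force': np.float64(0.0), 'grip_width': np.float64(0.087)}
scene [[428.50491953231494, 0.0, 254.63648744949467], [0.0, 428.50491953231494, 193.46350845963542], [0.0, 0.0, 1.0]] [[-0.6651, 0.7466, 0.0166], [0.384, 0.361, -0.8499], [-0.6405, -0.5589, -0.5267]] [ 0.31375989 -0.09788121  1.62155922]
top [[463.3873428449981, 0.0, 258.9941741291654], [0.0, 463.3873428449981, 194.78072513870245], [0.0, 0.0, 1.0]] [[-0.0216, -0.9998, -0.0025], [-0.9888, 0.0218, -0.1478], [0.1478, -0.0008, -0.989]] [0.02250456 0.4892763  1.31499697]
```

View pics/top0.png

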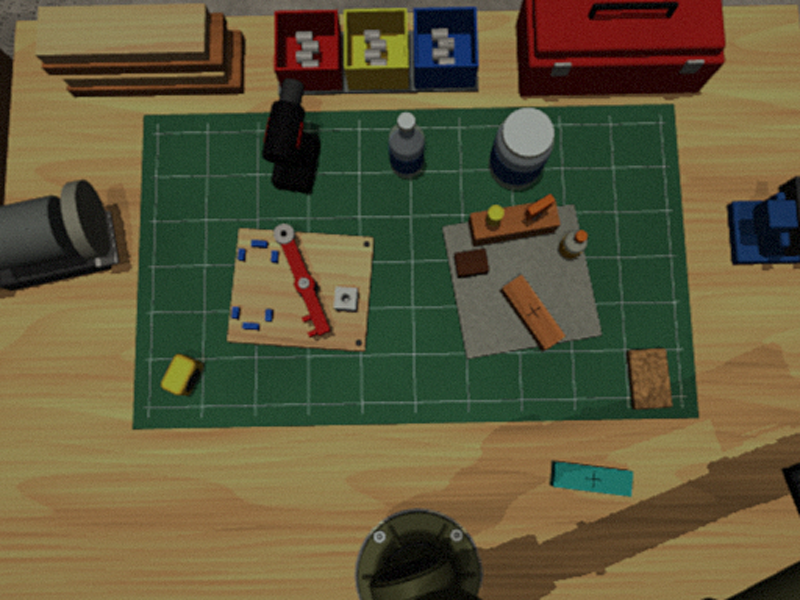

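View pics/scene0.png

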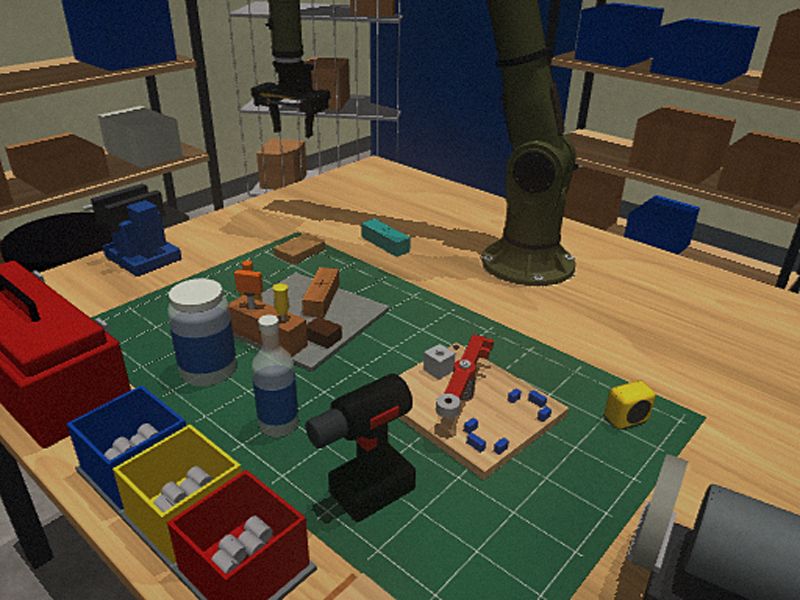

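Top view. Block-like things: wooden block with cross (533,312), teal block with cross (592,479), cork pad (650,378), dark offcut (471,262). The wooden one on the grey board is meant. Pin-like things: orange handle (540,207), yellow screwdriver (496,213), glue cap (580,237). The jig's pivot is near (304,283), its boss (345,298), its nest on the left, at about x 255.

```bash
python3 - <<'E'
import cv2,pickle
d=pickle.load(open("d0.pkl","rb"));im=d["top"]["img"][:,:,::-1]
for n,(x,y,w,h) in dict(sup=(280,124,110,82*1+28),jig=(140,140,104,90)).items():
    s=min(800/w,600/h);s=int(s);c=cv2.resize(im[y:y+h,x:x+w],None,fx=s,fy=s,interpolation=cv2.INTER_CUBIC)
    for k in range(0,w,10): cv2.putText(c,str(x+k),(k*s,8),0,.3,(255,255,255)); cv2.line(c,(k*s,8),(k*s,14),(255,255,255))
    for k in range(0,h,10): cv2.putText(c,str(y+k),(0,k*s+4),0,.3,(255,255,255))
    cv2.imwrite(f"pics/{n}.png",c);print(n,s,c.shape)
E
```

```text
sup 5 (550, 550, 3)
jig 6 (540, 624, 3)
```

View pics/sup.png

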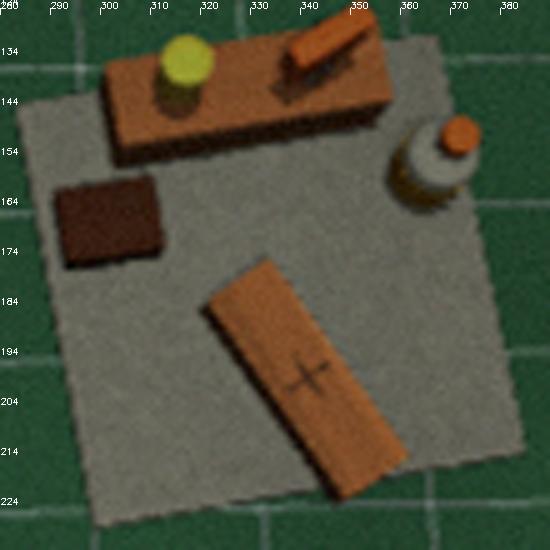

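View pics/jig.png

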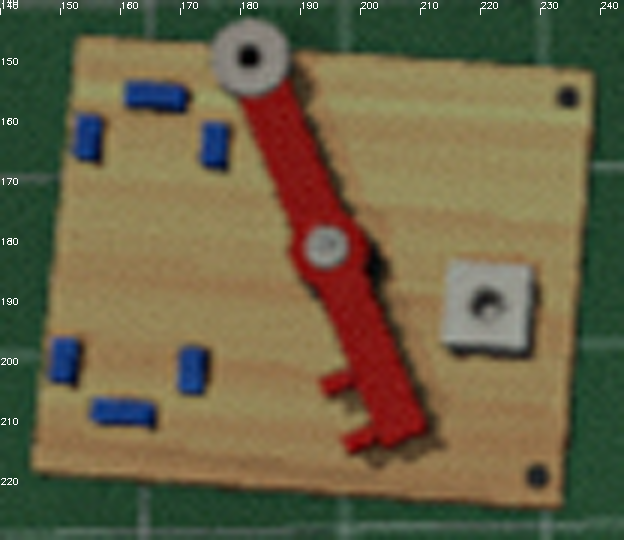

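The supply crop confirms the choice: wooden block with the cross at crop (308,376), orange handle at (332,32). The jig crop shows the boss hole at (489,304), pivot cap (326,246), bush (249,57) and six stops.

```bash
cat > h.py <<'E'
import numpy as np,cv2
def unproj(c,uv,z):
    K,R,t=c["camera_matrix"],c["R"],c["t"]
    uv=np.atleast_2d(uv).astype(float)
    ray=np.c_[uv,np.ones(len(uv))]@np.linalg.inv(K).T@R
    C=-R.T@t
    return C+ray*((z-C[2])/ray[:,2])[:,None]
def proj(c,X):
    x=np.atleast_2d(X)@c["R"].T+c["t"];x=x@c["camera_matrix"].T
    return x[:,:2]/x[:,2:]
def fit(P,Q): # Q=R P+t 2D
    P=np.array(P);Q=np.array(Q)[:,:2];p=P.mean(0);q=Q.mean(0)
    H=(P-p).T@(Q-q);a=np.arctan2(H[0,1]-H[1,0],H[0,0]+H[1,1])
    R=np.array([[np.cos(a),-np.sin(a)],[np.sin(a),np.cos(a)]])
    return R,q-R@p,np.degrees(a),np.linalg.norm(Q-(P@R.T+q-R@p),axis=1)
E
python3 - <<'E'
import pickle;from h import *
np.set_printoptions(precision=4,suppress=True)
d=pickle.load(open("d0.pkl","rb"));T=d["top"]
s=lambda a:np.array(a)/5+[280,124]-.4
j=lambda a:np.array(a)/6+[140,140]-.42
# supply: +x = up in image, +y = left
Q=unproj(T,s([(17,104),(437,36),(525,452),(100,526)]),.012)
R,t,a,e=fit([(.13,.13),(.13,-.13),(-.13,-.13),(-.13,.13)],Q);print("supply",t,a,e)
print("rack hole",R@[.105,-.035]+t,"driver",R@[.105,.045]+t)
h=unproj(T,s([(287,47),(365,9),(378,19),(300,67)]),.149);print("handle top",h.mean(0),h)
b=unproj(T,s([(207,306),(267,259),(410,457),(343,501)]),.052);print("block",b.mean(0),unproj(T,s([(308,376)]),.052))
v=(b[2]+b[3]-b[0]-b[1])[:2];print("yaw",np.degrees(np.arctan2(v[1],v[0])),np.linalg.norm(v)/2)
c=unproj(T,j([(78,37),(594,72),(562,508),(32,470)]),.02);Rc,tc,ac,ec=fit([(.11,.13),(.11,-.13),(-.11,-.13),(-.11,.13)],c);print("base",tc,ac,ec)
pv=unproj(T,j([(326,246)]),.088);ho=unproj(T,j([(489,304)]),.06);bu=unproj(T,j([(249,57)]),.082)
st=unproj(T,j([(156,96),(88,138),(215,145),(193,370),(64,361),(123,412)]),.036);n=(st[0]+st[5])/2
print("piv",pv,"hole",ho,"bush",bu,"stops mid",st.mean(0),n)
P=[(0,-.1),(-.018,-.175),(0,0),(0,0)]
R,t,a,e=fit(P,np.vstack([pv,ho,[st.mean(0)],[n]]));print("jig",t,a,e)
# combined with base dir
for m in [(0,-.1),(-.018,-.175)]:print(R@m+t)
print("stops in jig",(st[:,:2]-t)@R); print("bush in jig",R.T@(bu[0,:2]-t))
E
```

```text
supply [ 0.5362 -0.2115] 8.590928860195534 [0.0004 0.0024 0.0023 0.0031]
rack hole [ 0.6453 -0.2305] driver [ 0.6333 -0.1514]
handle top [ 0.6442 -0.2293  0.149 ] [[ 0.6382 -0.2042  0.149 ]
 [ 0.6587 -0.2477  0.149 ]
 [ 0.6529 -0.2545  0.149 ]
 [ 0.6269 -0.2107  0.149 ]]
block [ 0.4681 -0.2233  0.052 ] [[ 0.4704 -0.2244  0.052 ]]
yaw -147.1560788299079 0.1378214951585874
base [0.5274 0.2087] -5.215395073392863 [0.0009 0.0013 0.0006 0.0013]
piv [[0.5264 0.1943 0.088 ]] hole [[0.5017 0.1203 0.06  ]] bush [[0.6199 0.2318 0.082 ]] stops mid [0.5346 0.2926 0.036 ] [0.5347 0.2927 0.036 ]
jig [0.5348 0.2931] -4.932837570843251 [0.0009 0.0001 0.0005 0.0004]
[0.5262 0.1935]
[0.5018 0.1203]
stops in jig [[ 0.0785 -0.001 ]
 [ 0.0554  0.0304]
 [ 0.0558 -0.0323]
 [-0.056  -0.0317]
 [-0.0556  0.0312]
 [-0.0786  0.0002]]
bush in jig [ 0.0901 -0.0538]
```

```bash
cat > go.py <<'E'
# usage: go.py gx gy gz yaw [gx gy gz yaw ...]  (grasp point) -> shift cm / twist deg from the present pose
import sys,numpy as np
from scipy.spatial.transform import Rotation as S
from cell import env
o=env.get_obs();R0=S.from_euler("xyz",o["tool_rot"],degrees=True)
g0=o["tool_pos"]+R0.apply([0,0,.164])
print("t",round(float(o["time_s"]),2),"grasp pt",g0.round(4),"rot",o["tool_rot"].round(2),"F",o["force"].round(1),"w",round(float(o["grip_width"]),4),"gf",round(float(o["grasp_force"]),1))
a=np.array(sys.argv[1:],float).reshape(-1,4)
for x,y,z,w in a:
    R1=S.from_euler("xyz",[180,0,w],degrees=True)
    tcp=np.array([x,y,z])+[0,0,.164]
    print((100*R0.inv().apply(tcp-o["tool_pos"])).round(2).tolist(),(R0.inv()*R1).as_rotvec(degrees=True).round(1).tolist())
E
python3 go.py .4695 -.2238 .17 32.8 .4695 -.2238 .036 32.8
```

```text
t 0.1 grasp pt [ 0.1887 -0.6215  0.2398] rot [-179.9     0.     16.89] F [-0.3  0.2  0.2] w 0.0868 gf 0.0
[38.43, -29.91, 7.03] [-0.1, -0.0, -15.9]
[38.43, -29.89, 20.43] [-0.1, -0.0, -15.9]
```

Call:
servo_tool --plan '[{"xyz": [38.4,-29.9,7.0],"twist": [0,0,-15.9],"jaw": 0},{"xyz": [38.4,-29.9,7.0],"twist": [0,0,-15.9],"jaw": 0},{"xyz": [38.4,-29.9,7.0],"twist": [0,0,-15.9],"jaw": 0},{"xyz": [38.4,-29.9,7.0],"twist": [0,0,-15.9],"jaw": 0},{"xyz": [38.4,-29.9,7.0],"twist": [0,0,-15.9],"jaw": 0},{"xyz": [38.4,-29.9,7.0],"twist": [0,0,-15.9],"jaw": 0},{"xyz": [38.4,-29.9,7.0],"twist": [0,0,-15.9],"jaw": 0},{"xyz": [38.4,-29.9,7.0],"twist": [0,0,-15.9],"jaw": 0},{"xyz": [38.4,-29.9,7.0],"twist": [0,0,-15.9],"jaw": 0},{"xyz": [38.4,-29.9,7.0],"twist": [0,0,-15.9],"jaw": 0}]' --newtons 30

```text
time_s: 0.93
tool_pos: [0.4271, -0.283, 0.345]
tool_rot: [180.0, 0.0, 32.8]
force: [0.9, 1.0, 0.5]
grip_width: 0.0871
grasp_force: 0.0
```

```bash
python3 go.py .4695 -.2238 .14 32.8
```

```text
t 0.93 grasp pt [ 0.4271 -0.2831  0.181 ] rot [1.7999e+02 2.0000e-02 3.2780e+01] F [0.9 1.  0.5] w 0.0871 gf 0.0
[6.77, -2.69, 4.1] [0.0, 0.0, -0.0]
```

Call:
servo_tool --plan '[{"xyz": [6.8,-2.7,4.1],"twist": [0,0,0],"jaw": 0},{"xyz": [6.8,-2.7,4.1],"twist": [0,0,0],"jaw": 0},{"xyz": [6.8,-2.7,4.1],"twist": [0,0,0],"jaw": 0},{"xyz": [6.8,-2.7,4.1],"twist": [0,0,0],"jaw": 0},{"xyz": [6.8,-2.7,4.1],"twist": [0,0,0],"jaw": 0}]'

```text
time_s: 1.35
tool_pos: [0.4688, -0.2259, 0.3042]
tool_rot: [-180.0, 0.1, 32.8]
force: [-0.4, -0.3, -0.0]
grip_width: 0.0868
grasp_force: 0.0
```

```bash
python3 go.py .4695 -.2238 .036 32.8; python3 - <<'E'
from cell import env
import cv2,pickle
c=env.read_camera("wrist");pickle.dump(c,open("w1.pkl","wb"))
cv2.imwrite("pics/w1.png",cv2.resize(c["img"][:,:,::-1],(800,600),interpolation=cv2.INTER_CUBIC));print(c["camera_matrix"])
E
```

```text
t 1.35 grasp pt [ 0.4687 -0.226   0.1402] rot [-1.7998e+02  6.0000e-02  3.2790e+01] F [-0.4 -0.3 -0. ] w 0.0868 gf 0.0
[0.18, -0.14, 10.42] [-0.0, 0.1, -0.0]
[[297.31863964   0.         248.05508469]
 [  0.         297.31863964 190.19697727]
 [  0.           0.           1.        ]]
```

View pics/w1.png

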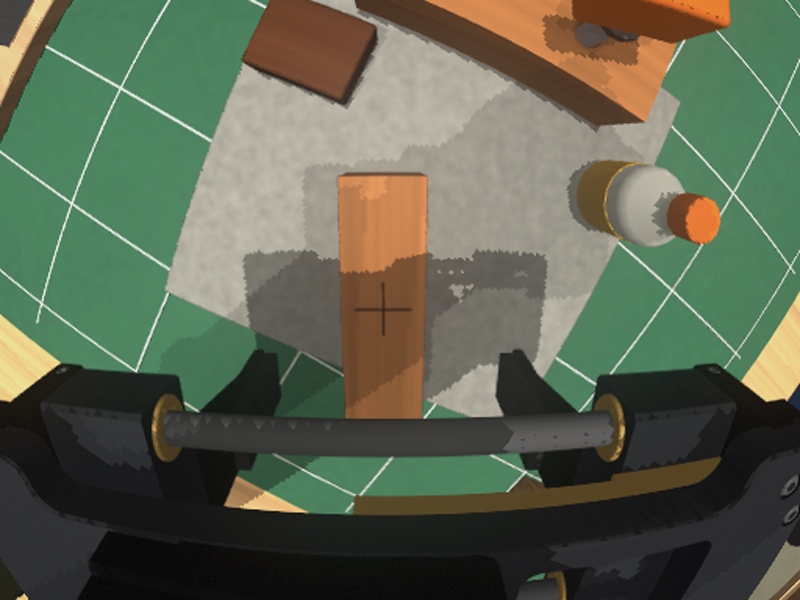

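The block lies straight between the fingers, with its cross at (383,309). I check this by the wrist calibration.

```bash
cat >> h.py <<'E'
def funproj(c,uv,z):
    K,R,t=c["camera_matrix"],c["R"],c["t"];uv=np.atleast_2d(uv).astype(float)
    p=(uv-K[:2,2])/K[0,0];th=np.linalg.norm(p,axis=1)
    ray=np.c_[np.sin(th)[:,None]*p/th[:,None],np.cos(th)]@R;C=-R.T@t
    return C+ray*((z-C[2])/ray[:,2])[:,None]
E
python3 - <<'E'
import pickle;from h import *
np.set_printoptions(precision=4,suppress=True)
c=pickle.load(open("w1.pkl","rb"));f=lambda a:np.array(a)*.64-.2
print(funproj(c,f([(383,309)]),.052))
b=funproj(c,f([(338,177),(427,177),(346,415),(423,415)]),.052);print(b)
for i,k in((0,2),(1,3)):
    v=b[i]-b[k];print(np.degrees(np.arctan2(v[1],v[0])))
E
```

```text
[[ 0.4691 -0.2223  0.052 ]]
[[ 0.5153 -0.1662  0.052 ]
 [ 0.5392 -0.2034  0.052 ]
 [ 0.4017 -0.2395  0.052 ]
 [ 0.4262 -0.2775  0.052 ]]
32.842978635596666
33.240104818982445
```

Call:
servo_tool --plan '[{"xyz": [0.2,-0.2,5],"twist": [0,0,-0.2],"jaw": 0},{"xyz": [0.2,-0.2,8.5],"twist": [0,0,-0.2],"jaw": 0},{"xyz": [0.2,-0.2,10.4],"twist": [0,0,-0.2],"jaw": 0},{"xyz": [0.2,-0.2,10.4],"twist": [0,0,-0.2],"jaw": 0},{"xyz": [0.2,-0.2,10.4],"twist": [0,0,-0.2],"jaw": 0},{"xyz": [0.2,-0.2,10.4],"twist": [0,0,-0.2],"jaw": 0.7},{"xyz": [0.2,-0.2,10.4],"twist": [0,0,-0.2],"jaw": 0.7},{"xyz": [0.2,-0.2,10.4],"twist": [0,0,-0.2],"jaw": 0.7},{"xyz": [0.2,-0.2,10.4],"twist": [0,0,-0.2],"jaw": 0.7},{"xyz": [0.2,-0.2,10.4],"twist": [0,0,-0.2],"jaw": 0.7}]' --newtons 30

```text
time_s: 2.23
tool_pos: [0.4699, -0.2229, 0.2012]
tool_rot: [179.9, -0.0, 33.0]
force: [0.5, 1.0, 0.3]
grip_width: 0.0614
grasp_force: 0.0
```

```bash
python3 go.py .4693 -.2228 .16 33
```

```text
t 2.23 grasp pt [ 0.4701 -0.223   0.0372] rot [ 1.7992e+02 -2.0000e-02  3.2980e+01] F [0.5 1.  0.3] w 0.0614 gf 0.0
[-0.04, -0.02, -12.28] [0.1, -0.0, -0.0]
```

Call:
servo_tool --plan '[{"xyz": [0,0,0],"twist": [0,0,0],"jaw": 0.7},{"xyz": [0,0,0],"twist": [0,0,0],"jaw": 0.7},{"xyz": [0,0,0],"twist": [0,0,0],"jaw": 0.7},{"xyz": [0,0,0],"twist": [0,0,0],"jaw": 0.7},{"xyz": [0,0,0],"twist": [0,0,0],"jaw": 0.7},{"xyz": [0,0,-3],"twist": [0,0,0],"jaw": 0.7},{"xyz": [0,0,-7],"twist": [0,0,0],"jaw": 0.7},{"xyz": [0,0,-11],"twist": [0,0,0],"jaw": 0.7},{"xyz": [0,0,-12.5],"twist": [0,0,0],"jaw": 0.7},{"xyz": [0,0,-12.5],"twist": [0,0,0],"jaw": 0.7}]'

```text
time_s: 3.07
tool_pos: [0.4713, -0.2231, 0.33]
tool_rot: [179.6, -0.2, 33.0]
force: [0.8, 0.1, -1.6]
grip_width: 0.0446
grasp_force: 30.0
```

```bash
python3 go.py .5348 .2931 .15 -5
```

```text
t 3.07 grasp pt [ 0.4725 -0.2238  0.166 ] rot [179.56  -0.21  32.99] F [ 0.8  0.1 -1.6] w 0.0446 gf 30.0
[33.43, -39.84, 1.41] [0.4, -0.3, 38.0]
```

Call:
servo_tool --plan '[{"xyz": [33.4,-39.8,1.4],"twist": [0.4,-0.3,38.0],"jaw": 0.7},{"xyz": [33.4,-39.8,1.4],"twist": [0.4,-0.3,38.0],"jaw": 0.7},{"xyz": [33.4,-39.8,1.4],"twist": [0.4,-0.3,38.0],"jaw": 0.7},{"xyz": [33.4,-39.8,1.4],"twist": [0.4,-0.3,38.0],"jaw": 0.7},{"xyz": [33.4,-39.8,1.4],"twist": [0.4,-0.3,38.0],"jaw": 0.7},{"xyz": [33.4,-39.8,1.4],"twist": [0.4,-0.3,38.0],"jaw": 0.7},{"xyz": [33.4,-39.8,1.4],"twist": [0.4,-0.3,38.0],"jaw": 0.7},{"xyz": [33.4,-39.8,1.4],"twist": [0.4,-0.3,38.0],"jaw": 0.7},{"xyz": [33.4,-39.8,1.4],"twist": [0.4,-0.3,38.0],"jaw": 0.7},{"xyz": [33.4,-39.8,1.4],"twist": [0.4,-0.3,38.0],"jaw": 0.7}]'

```text
time_s: 3.9
tool_pos: [0.5172, 0.168, 0.3132]
tool_rot: [-179.8, 0.5, -5.0]
force: [1.5, -0.9, -1.6]
grip_width: 0.0447
grasp_force: 30.0
```

```bash
python3 go.py .5348 .2931 .13 -5
```

```text
t 3.9 grasp pt [0.5157 0.1688 0.1492] rot [-179.78    0.52   -5.02] F [ 1.5 -0.9 -1.6] w 0.0447 gf 30.0
[0.68, -12.61, 1.96] [-0.2, 0.5, -0.0]
```

Call:
servo_tool --plan '[{"xyz": [0.7,-12.6,2.0],"twist": [0,0,0],"jaw": 0.7},{"xyz": [0.7,-12.6,2.0],"twist": [0,0,0],"jaw": 0.7},{"xyz": [0.7,-12.6,2.0],"twist": [0,0,0],"jaw": 0.7},{"xyz": [0.7,-12.6,2.0],"twist": [0,0,0],"jaw": 0.7},{"xyz": [0.7,-12.6,2.0],"twist": [0,0,0],"jaw": 0.7},{"xyz": [0.7,-12.6,2.0],"twist": [0,0,0],"jaw": 0.7},{"xyz": [0.7,-12.6,2.0],"twist": [0,0,0],"jaw": 0.7},{"xyz": [0.7,-12.6,2.0],"twist": [0,0,0],"jaw": 0.7}]'

```text
time_s: 4.57
tool_pos: [0.5363, 0.2893, 0.2951]
tool_rot: [-179.8, 0.4, -5.2]
force: [-0.3, -1.4, -1.5]
grip_width: 0.0445
grasp_force: 30.0
```

```bash
python3 go.py .5348 .2931 .046 -5;  python3 - <<'E'
from cell import env
import cv2,pickle
c=env.read_camera("wrist");pickle.dump(c,open("w2.pkl","wb"))
cv2.imwrite("pics/w2.png",cv2.resize(c["img"][:,:,::-1],(800,600),interpolation=cv2.INTER_CUBIC))
E
```

```text
t 4.57 grasp pt [0.5352 0.2899 0.1311] rot [-179.82    0.4    -5.18] F [-0.3 -1.4 -1.5] w 0.0445 gf 30.0
[-0.13, -0.34, 8.51] [-0.2, 0.4, -0.2]
```

View pics/w2.png

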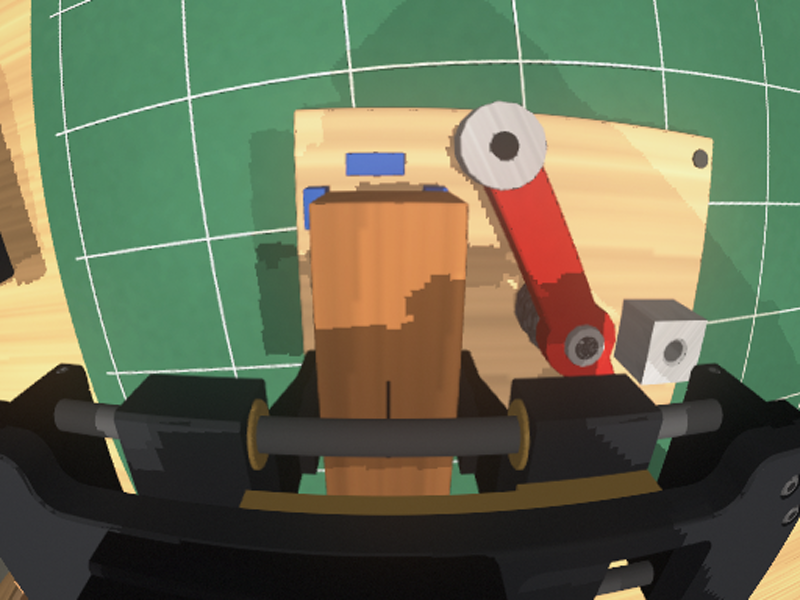

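The block is held over the nest with its end edge at (311–467, 203). The end stop is at (375,164), boss hole (677,351), pivot cap (586,346) and bush (504,146).

```bash
python3 - <<'E'
import pickle;from h import *
np.set_printoptions(precision=4,suppress=True)
c=pickle.load(open("w2.pkl","rb"));f=lambda a:np.array(a)*.64-.2
g=lambda u,z:funproj(c,f([u]),z)[0]
print("piv",g((586,346),.088),"hole",g((677,351),.06),"bush",g((504,146),.082),"stop",g((375,164),.036))
e=np.array([g((311,203),.146),g((467,203),.146)]);print("block end",e,e.mean(0),np.degrees(np.arctan2(*(e[1]-e[0])[:2])))
a=np.radians(-5);x=np.array([np.cos(a),np.sin(a)]);print("centre from end",e.mean(0)[:2]-.07*x)
print("stop pred",np.array([.5348,.2931])+.0785*x)
E
```

```text
piv [0.526  0.1972 0.088 ] hole [0.5008 0.1221 0.06  ] bush [0.6178 0.2336 0.082 ] stop [0.6129 0.2892 0.036 ]
block end [[0.6066 0.3045 0.146 ]
 [0.6026 0.261  0.146 ]] [0.6046 0.2828 0.146 ] -174.80632523748523
centre from end [0.5348 0.2889]
stop pred [0.613  0.2863]
```

Call:
servo_tool --plan '[{"xyz": [-0.15,-0.53,2],"twist": [-0.2,0.4,-0.2],"jaw": 0.7},{"xyz": [-0.15,-0.53,4.5],"twist": [-0.2,0.4,-0.2],"jaw": 0.7},{"xyz": [-0.15,-0.53,6],"twist": [-0.2,0.4,-0.2],"jaw": 0.7},{"xyz": [-0.15,-0.53,6.3],"twist": [-0.2,0.4,-0.2],"jaw": 0.7},{"xyz": [-0.15,-0.53,6.6],"twist": [-0.2,0.4,-0.2],"jaw": 0.7},{"xyz": [-0.15,-0.53,6.9],"twist": [-0.2,0.4,-0.2],"jaw": 0.7},{"xyz": [-0.15,-0.53,7.2],"twist": [-0.2,0.4,-0.2],"jaw": 0.7},{"xyz": [-0.15,-0.53,7.4],"twist": [-0.2,0.4,-0.2],"jaw": 0.7}]'

```text
time_s: 5.28
tool_pos: [0.5346, 0.2974, 0.2221]
tool_rot: [-179.9, -0.1, -4.8]
force: [-0.3, -0.9, -1.9]
grip_width: 0.0448
grasp_force: 30.0
```

```bash
python3 go.py .5348 .2950 .045 -5;
```

```text
t 5.28 grasp pt [0.5349 0.2977 0.0581] rot [-1.7989e+02 -7.0000e-02 -4.8200e+00] F [-0.3 -0.9 -1.9] w 0.0448 gf 30.0
[0.04, 0.24, 1.31] [-0.1, -0.1, 0.2]
```

Call:
servo_tool --plan '[{"xyz": [0,0.2,0],"twist": [-0.1,0,0.2],"jaw": 0.7},{"xyz": [0,0.2,0],"twist": [-0.1,0,0.2],"jaw": 0.7},{"xyz": [0,0.2,0.3],"twist": [-0.1,0,0.2],"jaw": 0.7},{"xyz": [0,0.2,0.6],"twist": [-0.1,0,0.2],"jaw": 0.7},{"xyz": [0,0.2,0.8],"twist": [-0.1,0,0.2],"jaw": 0.7},{"xyz": [0,0.2,0.8],"twist": [-0.1,0,0.2],"jaw": 0.7}]'

```text
time_s: 5.78
tool_pos: [0.5338, 0.2951, 0.2128]
tool_rot: [179.9, 0.1, -5.0]
force: [-0.7, 0.0, -2.0]
grip_width: 0.0449
grasp_force: 30.0
```

```bash
python3 go.py .5348 .2955 .045 -5; python3 - <<'E'
from cell import env
import cv2,pickle
c=env.read_camera("wrist");pickle.dump(c,open("w3.pkl","wb"))
cv2.imwrite("pics/w3.png",cv2.resize(c["img"][:,:,::-1],(800,600),interpolation=cv2.INTER_CUBIC))
E
```

```text
t 5.78 grasp pt [0.5336 0.295  0.0488] rot [ 1.7994e+02  6.0000e-02 -5.0000e+00] F [-0.7  0.  -2. ] w 0.0449 gf 30.0
[0.1, -0.05, 0.37] [0.1, 0.1, -0.0]
```

View pics/w3.png

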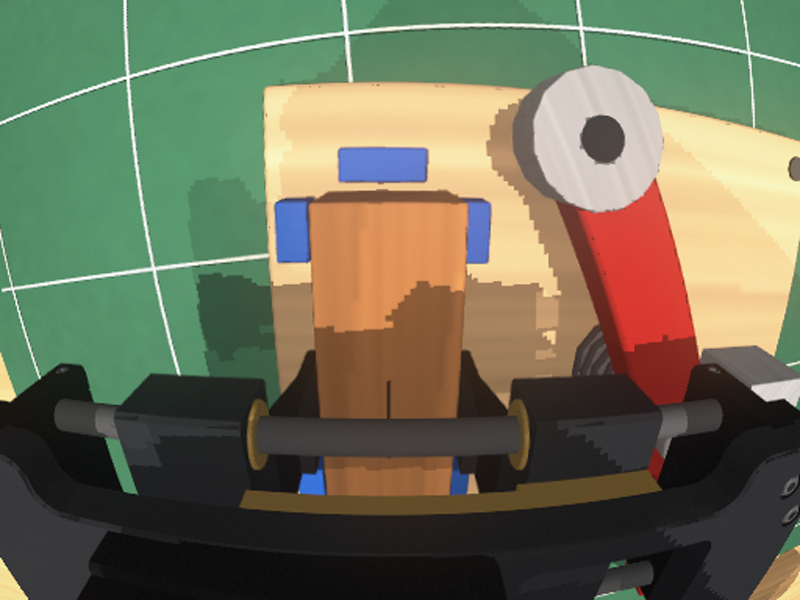

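The block sits between the stops, visible on both sides at rows 200–262, so I lower it and let go.

Call:
servo_tool --plan '[{"xyz": [0.05,0,0.2],"twist": [0,0,0],"jaw": 0.7},{"xyz": [0.05,0,0.37],"twist": [0,0,0],"jaw": 0.7},{"xyz": [0.05,0,0.37],"twist": [0,0,0],"jaw": 0.7},{"xyz": [0.05,0,0.37],"twist": [0,0,0],"jaw": 0.3},{"xyz": [0.05,0,0.37],"twist": [0,0,0],"jaw": 0.3},{"xyz": [0.05,0,0.37],"twist": [0,0,0],"jaw": 0.3},{"xyz": [0.05,0,0.37],"twist": [0,0,0],"jaw": 0.3},{"xyz": [0.05,0,0.37],"twist": [0,0,0],"jaw": 0.3},{"xyz": [0.05,0,0.37],"twist": [0,0,0],"jaw": 0.3},{"xyz": [0.05,0,0.37],"twist": [0,0,0],"jaw": 0.3}]'

```text
time_s: 6.67
tool_pos: [0.5346, 0.2952, 0.2098]
tool_rot: [180.0, -0.0, -5.0]
force: [0.7, 0.3, 0.2]
grip_width: 0.0608
grasp_force: 0.0
```

Call:
servo_tool --plan '[{"xyz": [0,0,0],"twist": [0,0,0],"jaw": 0.3},{"xyz": [0,0,-4],"twist": [0,0,0],"jaw": 0.3},{"xyz": [0,0,-8],"twist": [0,0,0],"jaw": 0.3},{"xyz": [0,0,-12],"twist": [0,0,0],"jaw": 0.3},{"xyz": [0,0,-16],"twist": [0,0,0],"jaw": 0},{"xyz": [0,0,-18],"twist": [0,0,0],"jaw": 0},{"xyz": [0,0,-18],"twist": [0,0,0],"jaw": 0}]'

```text
time_s: 7.25
tool_pos: [0.5353, 0.2967, 0.396]
tool_rot: [-179.7, -0.5, -5.0]
force: [0.8, 0.1, 0.4]
grip_width: 0.0736
grasp_force: 0.0
```

```bash
python3 go.py .6453 -.2295 .22 118; python3 - <<'E'
from cell import env
import cv2,pickle
c=env.read_camera("wrist");pickle.dump(c,open("w4.pkl","wb"))
cv2.imwrite("pics/w4.png",cv2.resize(c["img"][:,:,::-1],(800,600),interpolation=cv2.INTER_CUBIC))
E
```

```text
t 7.25 grasp pt [0.5368 0.2973 0.232 ] rot [-179.74   -0.5    -5.01] F [0.8 0.1 0.4] w 0.0736 gf 0.0
[15.54, 51.46, 1.11] [0.4, -0.6, -123.0]
```

View pics/w4.png

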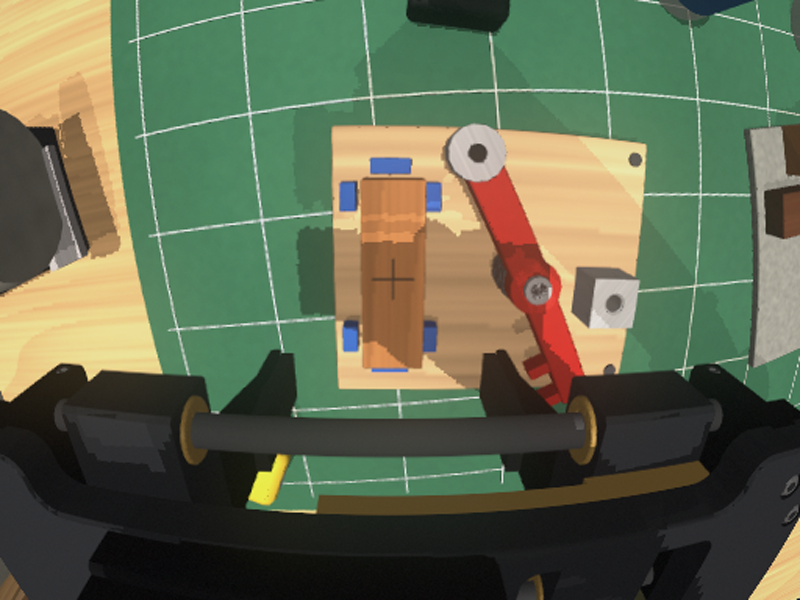

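The block lies home among its stops, with the cross at (393,279) and the hole at (615,303). Next I go to the pin.

Call:
servo_tool --plan '[{"xyz": [7,25,-1],"twist": [0.4,-0.6,-72],"jaw": 0},{"xyz": [7,25,-1],"twist": [0.4,-0.6,-72],"jaw": 0},{"xyz": [7,25,-1],"twist": [0.4,-0.6,-72],"jaw": 0},{"xyz": [7,25,-1],"twist": [0.4,-0.6,-72],"jaw": 0},{"xyz": [7,25,-1],"twist": [0.4,-0.6,-72],"jaw": 0},{"xyz": [7,25,-1],"twist": [0.4,-0.6,-72],"jaw": 0},{"xyz": [7,25,-1],"twist": [0.4,-0.6,-72],"jaw": 0},{"xyz": [7,25,-1],"twist": [0.4,-0.6,-72],"jaw": 0},{"xyz": [7,25,-1],"twist": [0.4,-0.6,-72],"jaw": 0},{"xyz": [7,25,-1],"twist": [0.4,-0.6,-72],"jaw": 0}]'

```text
time_s: 8.13
tool_pos: [0.5822, 0.0388, 0.3978]
tool_rot: [-179.2, 0.3, 63.2]
force: [-0.0, -0.1, -0.1]
grip_width: 0.087
grasp_force: 0.0
```

```bash
python3 go.py .60 -.2295 .23 118; python3 - <<'E'
import pickle;from h import *
np.set_printoptions(precision=4,suppress=True)
c=pickle.load(open("w4.pkl","rb"));f=lambda a:np.array(a)*.64-.2
g=lambda u,z:funproj(c,f([u]),z)[0]
x,p,h,s,s2=g((393,279),.06),g((538,290),.088),g((615,303),.06),g((391,166),.036),g((435,196),.036)
print("cross",x,"piv",p,"hole",h,"stop",s,s2)
a=np.radians(-5);R=np.array([[np.cos(a),-np.sin(a)],[np.sin(a),np.cos(a)]])
for n,q in(("cross",x),("piv",p),("stop",s),("stop2",s2)):print(n,"jigframe from hole",R.T@(q-h)[:2])
T=pickle.load(open("d0.pkl","rb"))["top"]
f=lambda u,z:unproj(T,[np.array(u)*.64-.2],z)[0]
print("bottle",f((406,121),.21),"jug",f((529,132),.17),"glue",f((580,237),.11))
E
```

```text
t 8.13 grasp pt [0.5798 0.0389 0.2338] rot [-179.24    0.34   63.24] F [-0.  -0.1 -0.1] w 0.087 gf 0.0
[-23.15, 13.68, 0.33] [-0.9, -0.1, -54.8]
cross [0.5341 0.2943 0.06  ] piv [0.5259 0.1975 0.088 ] hole [0.501  0.1233 0.06  ] stop [0.6125 0.2888 0.036 ] [0.588  0.2586 0.036 ]
cross jigframe from hole [0.0181 0.1732]
piv jigframe from hole [0.0183 0.076 ]
stop jigframe from hole [0.0967 0.1746]
stop2 jigframe from hole [0.0749 0.1423]
bottle [0.777  0.0035 0.21  ] jug [ 0.7688 -0.2105  0.17  ] glue [ 0.594  -0.3035  0.11  ]
```

```bash
python3 go.py .675 -.290 .235 118
```

```text
t 8.13 grasp pt [0.5798 0.0389 0.2338] rot [-179.24    0.34   63.24] F [-0.  -0.1 -0.1] w 0.087 gf 0.0
[-25.17, 23.09, -0.28] [-0.9, -0.1, -54.8]
```

Call:
servo_tool --plan '[{"xyz": [-25.2,23.1,-0.3],"twist": [-0.5,-0.1,-53],"jaw": 0},{"xyz": [-25.2,23.1,-0.3],"twist": [-0.5,-0.1,-53],"jaw": 0},{"xyz": [-25.2,23.1,-0.3],"twist": [-0.5,-0.1,-53],"jaw": 0},{"xyz": [-25.2,23.1,-0.3],"twist": [-0.5,-0.1,-53],"jaw": 0},{"xyz": [-25.2,23.1,-0.3],"twist": [-0.5,-0.1,-53],"jaw": 0},{"xyz": [-25.2,23.1,-0.3],"twist": [-0.5,-0.1,-53],"jaw": 0},{"xyz": [-25.2,23.1,-0.3],"twist": [-0.5,-0.1,-53],"jaw": 0},{"xyz": [-25.2,23.1,-0.3],"twist": [-0.5,-0.1,-53],"jaw": 0},{"xyz": [-25.2,23.1,-0.3],"twist": [-0.5,-0.1,-53],"jaw": 0},{"xyz": [-25.2,23.1,-0.3],"twist": [-0.5,-0.1,-53],"jaw": 0}]'

```text
time_s: 8.97
tool_pos: [0.6732, -0.2953, 0.3975]
tool_rot: [-179.6, -0.1, 115.6]
force: [0.4, 0.0, -1.0]
grip_width: 0.0866
grasp_force: 0.0
```

Call:
servo_tool --plan '[{"xyz": [0,0,0],"twist": [0,0,0],"jaw": 0},{"xyz": [0,0,0],"twist": [0,0,0],"jaw": 0},{"xyz": [0,0,0],"twist": [0,0,0],"jaw": 0}]'

```text
time_s: 9.22
tool_pos: [0.6741, -0.2868, 0.4014]
tool_rot: [-179.8, -0.1, 116.2]
force: [-0.0, 0.2, -0.1]
grip_width: 0.0872
grasp_force: 0.0
```

```bash
python3 go.py .6453 -.2295 .2 118; python3 - <<'E'
from cell import env
import cv2,pickle
c=env.read_camera("wrist");pickle.dump(c,open("w5.pkl","wb"))
cv2.imwrite("pics/w5.png",cv2.resize(c["img"][:,:,::-1],(800,600),interpolation=cv2.INTER_CUBIC))
E
```

```text
t 9.22 grasp pt [ 0.6735 -0.2869  0.2374] rot [-1.7980e+02 -6.0000e-02  1.1618e+02] F [-0.   0.2 -0.1] w 0.0872 gf 0.0
[6.41, -0.04, 3.75] [-0.2, -0.1, -1.8]
```

View pics/w5.png

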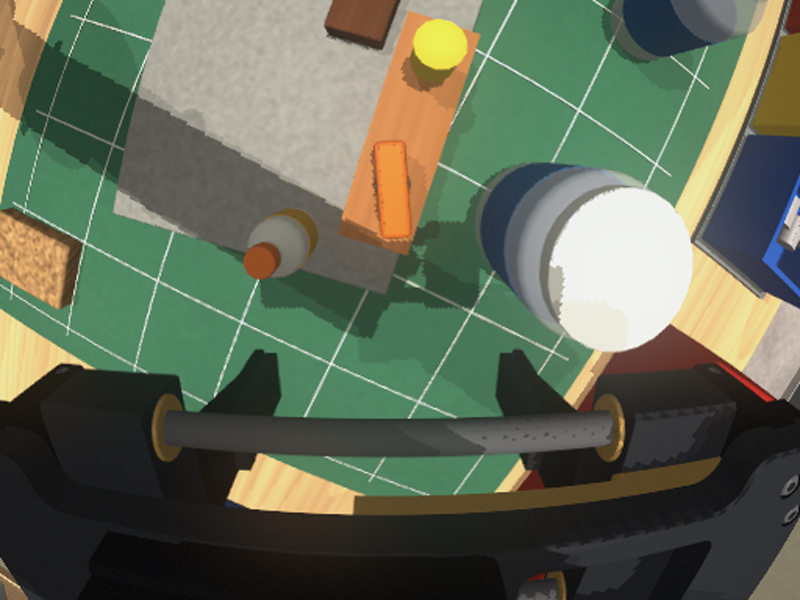

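The orange handle's top is at corners (374,143), (404,140), (411,237), (382,240). The jug stands to its right and the screwdriver is at (440,45).

```bash
python3 - <<'E'
import pickle;from h import *
np.set_printoptions(precision=4,suppress=True)
c=pickle.load(open("w5.pkl","rb"));f=lambda a:np.array(a)*.64-.2
q=funproj(c,f([(374,143),(404,140),(411,237),(382,240)]),.149);print(q,q.mean(0))
for i,k in((0,3),(1,2)):
    v=q[i]-q[k];print(np.degrees(np.arctan2(v[1],v[0])),np.linalg.norm(v))
j=funproj(c,f([(622,268)]),.17);print("jug",j)
E
```

```text
[[ 0.6266 -0.21    0.149 ]
 [ 0.6392 -0.2022  0.149 ]
 [ 0.6643 -0.2445  0.149 ]
 [ 0.6517 -0.2525  0.149 ]] [ 0.6454 -0.2273  0.149 ]
120.60612735925966 0.04929528595802773
120.57978652797787 0.0492191077736094
jug [[ 0.7657 -0.2055  0.17  ]]
```

```bash
python3 go.py .6454 -.2280 .2 120.6
```

```text
t 9.27 grasp pt [ 0.6736 -0.2872  0.2378] rot [-1.7981e+02 -2.0000e-02  1.1617e+02] F [0.4 0.9 1.1] w 0.087 gf 0.0
[6.56, 0.04, 3.78] [-0.2, -0.0, -4.4]
```

Call:
servo_tool --plan '[{"xyz": [6.5,0,3.0],"twist": [-0.2,0,-4.4],"jaw": 0.45},{"xyz": [6.5,0,3.0],"twist": [-0.2,0,-4.4],"jaw": 0.45},{"xyz": [6.5,0,3.0],"twist": [-0.2,0,-4.4],"jaw": 0.45},{"xyz": [6.5,0,3.0],"twist": [-0.2,0,-4.4],"jaw": 0.45},{"xyz": [6.5,0,3.0],"twist": [-0.2,0,-4.4],"jaw": 0.45},{"xyz": [6.5,0,3.0],"twist": [-0.2,0,-4.4],"jaw": 0.45},{"xyz": [6.5,0,3.0],"twist": [-0.2,0,-4.4],"jaw": 0.45},{"xyz": [6.5,0,3.0],"twist": [-0.2,0,-4.4],"jaw": 0.45}]'

```text
time_s: 9.93
tool_pos: [0.6456, -0.2318, 0.3721]
tool_rot: [179.9, 0.0, 120.3]
force: [-0.4, 0.7, -0.0]
grip_width: 0.0494
grasp_force: 0.0
```

```bash
python3 go.py .6454 -.2280 .131 120.6
```

```text
t 9.93 grasp pt [ 0.6458 -0.2318  0.2081] rot [1.7995e+02 3.0000e-02 1.2032e+02] F [-0.4  0.7 -0. ] w 0.0494 gf 0.0
[0.34, 0.17, 7.71] [0.1, 0.0, -0.3]
```

Call:
servo_tool --plan '[{"xyz": [0.3,0.15,0.5],"twist": [0,0,-0.3],"jaw": 0.45},{"xyz": [0.3,0.15,3],"twist": [0,0,-0.3],"jaw": 0.45},{"xyz": [0.3,0.15,5.5],"twist": [0,0,-0.3],"jaw": 0.45},{"xyz": [0.3,0.15,7],"twist": [0,0,-0.3],"jaw": 0.45},{"xyz": [0.3,0.15,7.7],"twist": [0,0,-0.3],"jaw": 0.45},{"xyz": [0.3,0.15,7.7],"twist": [0,0,-0.3],"jaw": 0.45},{"xyz": [0.3,0.15,7.7],"twist": [0,0,-0.3],"jaw": 0.45},{"xyz": [0.3,0.15,7.7],"twist": [0,0,-0.3],"jaw": 0.45}]'

```text
time_s: 10.6
tool_pos: [0.6457, -0.2274, 0.2962]
tool_rot: [179.9, 0.1, 120.7]
force: [1.5, -0.3, 0.4]
grip_width: 0.0477
grasp_force: 0.0
```

```bash
python3 go.py .6454 -.2280 .131 120.6
```

```text
t 10.6 grasp pt [ 0.6461 -0.2275  0.1322] rot [1.7989e+02 8.0000e-02 1.2070e+02] F [ 1.5 -0.3  0.4] w 0.0477 gf 0.0
[-0.03, -0.06, 0.12] [0.1, 0.1, 0.1]
```

Well aligned. I close firmly.

Call:
servo_tool --plan '[{"xyz": [0,0,0],"twist": [0,0,0],"jaw": 0.95},{"xyz": [0,0,0],"twist": [0,0,0],"jaw": 0.95},{"xyz": [0,0,0],"twist": [0,0,0],"jaw": 0.95},{"xyz": [0,0,0],"twist": [0,0,0],"jaw": 0.95},{"xyz": [0,0,0],"twist": [0,0,0],"jaw": 0.95},{"xyz": [0,0,0],"twist": [0,0,0],"jaw": 0.95},{"xyz": [0,0,0],"twist": [0,0,0],"jaw": 0.95},{"xyz": [0,0,0],"twist": [0,0,0],"jaw": 0.95},{"xyz": [0,0,0],"twist": [0,0,0],"jaw": 0.95},{"xyz": [0,0,0],"twist": [0,0,0],"jaw": 0.95}]' --newtons 55

```text
time_s: 11.43
tool_pos: [0.6451, -0.2275, 0.2948]
tool_rot: [180.0, -0.0, 120.7]
force: [-0.6, -0.7, 1.7]
grip_width: 0.0155
grasp_force: 55.0
```

```bash
python3 go.py .6454 -.2280 .131 120.6
```

```text
t 11.43 grasp pt [ 0.6452 -0.2275  0.1308] rot [ 1.7999e+02 -1.0000e-02  1.2070e+02] F [-0.6 -0.7  1.7] w 0.0155 gf 55.0
[-0.05, -0.0, -0.02] [0.0, -0.0, 0.1]
```

Call:
servo_tool --plan '[{"xyz": [0,0,-2],"twist": [0,0,0],"jaw": 0.95},{"xyz": [0,0,-5],"twist": [0,0,0],"jaw": 0.95},{"xyz": [0,0,-9],"twist": [0,0,0],"jaw": 0.95},{"xyz": [0,0,-13],"twist": [0,0,0],"jaw": 0.95},{"xyz": [0,0,-14],"twist": [0,0,0],"jaw": 0.95},{"xyz": [0,0,-14],"twist": [0,0,0],"jaw": 0.95},{"xyz": [0,0,-14],"twist": [0,0,0],"jaw": 0.95}]' --newtons 60

```text
time_s: 12.02
tool_pos: [0.6451, -0.2274, 0.4342]
tool_rot: [180.0, -0.0, 120.7]
force: [-0.5, -0.4, -1.7]
grip_width: 0.0158
grasp_force: 60.0
```

```bash
python3 go.py .54 0 .26 71 .4325 .2259 .25 22
```

```text
t 12.02 grasp pt [ 0.6451 -0.2274  0.2702] rot [180.    -0.   120.71] F [-0.5 -0.4 -1.7] w 0.0158 gf 60.0
[24.92, 2.58, 1.02] [0.0, -0.0, 49.7]
[49.83, 4.87, 2.02] [0.0, -0.0, 98.7]
```

Call:
servo_tool --plan '[{"xyz": [25,2.6,1],"twist": [0,0,50],"jaw": 0.95},{"xyz": [25,2.6,1],"twist": [0,0,50],"jaw": 0.95},{"xyz": [25,2.6,1],"twist": [0,0,50],"jaw": 0.95},{"xyz": [25,2.6,1],"twist": [0,0,50],"jaw": 0.95},{"xyz": [25,2.6,1],"twist": [0,0,50],"jaw": 0.95},{"xyz": [25,2.6,1],"twist": [0,0,50],"jaw": 0.95},{"xyz": [25,2.6,1],"twist": [0,0,50],"jaw": 0.95},{"xyz": [25,2.6,1],"twist": [0,0,50],"jaw": 0.95},{"xyz": [25,2.6,1],"twist": [0,0,50],"jaw": 0.95}]'

```text
time_s: 12.77
tool_pos: [0.5392, -0.0, 0.4227]
tool_rot: [-179.9, 0.1, 70.9]
force: [-0.3, -1.1, -1.7]
grip_width: 0.0154
grasp_force: 60.0
```

```bash
python3 go.py .4325 .2259 .23 22
```

```text
t 12.77 grasp pt [ 5.388e-01 -1.000e-04  2.587e-01] rot [-1.7986e+02  9.0000e-02  7.0850e+01] F [-0.3 -1.1 -1.7] w 0.0154 gf 60.0
[17.84, -17.48, 2.89] [-0.1, 0.1, 48.9]
```

Call:
servo_tool --plan '[{"xyz": [17.8,-17.5,2.9],"twist": [-0.1,0,48.9],"jaw": 0.95},{"xyz": [17.8,-17.5,2.9],"twist": [-0.1,0,48.9],"jaw": 0.95},{"xyz": [17.8,-17.5,2.9],"twist": [-0.1,0,48.9],"jaw": 0.95},{"xyz": [17.8,-17.5,2.9],"twist": [-0.1,0,48.9],"jaw": 0.95},{"xyz": [17.8,-17.5,2.9],"twist": [-0.1,0,48.9],"jaw": 0.95},{"xyz": [17.8,-17.5,2.9],"twist": [-0.1,0,48.9],"jaw": 0.95},{"xyz": [17.8,-17.5,2.9],"twist": [-0.1,0,48.9],"jaw": 0.95},{"xyz": [17.8,-17.5,2.9],"twist": [-0.1,0,48.9],"jaw": 0.95},{"xyz": [17.8,-17.5,2.9],"twist": [-0.1,0,48.9],"jaw": 0.95},{"xyz": [17.8,-17.5,2.9],"twist": [-0.1,0,48.9],"jaw": 0.95}]'

```text
time_s: 13.6
tool_pos: [0.4349, 0.2242, 0.3952]
tool_rot: [179.9, 0.0, 21.8]
force: [1.4, -0.8, 0.0]
grip_width: 0.0155
grasp_force: 60.0
```

```bash
python3 go.py .4325 .2259 .1655 22
```

```text
t 13.6 grasp pt [0.4349 0.224  0.2312] rot [1.7994e+02 1.0000e-02 2.1790e+01] F [ 1.4 -0.8  0. ] w 0.0155 gf 60.0
[-0.16, -0.25, 6.57] [0.1, 0.0, -0.2]
```

Call:
servo_tool --plan '[{"xyz": [-0.1,-0.2,2],"twist": [0,0,0],"jaw": 0.95},{"xyz": [-0.1,-0.2,4.5],"twist": [0,0,0],"jaw": 0.95},{"xyz": [-0.1,-0.2,6.5],"twist": [0,0,0],"jaw": 0.95},{"xyz": [-0.1,-0.2,6.5],"twist": [0,0,0],"jaw": 0.95},{"xyz": [-0.1,-0.2,6.5],"twist": [0,0,0],"jaw": 0.95},{"xyz": [-0.1,-0.2,6.5],"twist": [0,0,0],"jaw": 0.95}]'

```text
time_s: 14.1
tool_pos: [0.433, 0.2272, 0.3317]
tool_rot: [180.0, -0.1, 21.7]
force: [0.7, 0.6, 0.1]
grip_width: 0.0153
grasp_force: 60.0
```

```bash
python3 go.py .4492 .1842 .1655 22; python3 - <<'E'
from cell import env
import cv2,pickle,numpy as np
S=env.read_camera("scene");T=env.read_camera("top");pickle.dump((S,T),open("s6.pkl","wb"))
from h import proj
p=proj(S,[.445,.2,.1])[0].astype(int);q=proj(T,[.47,.19,.1])[0].astype(int);print(p,q)
im=[]
for c,(u,v) in((S,p),(T,q)):
    k=c["img"][v-60:v+60,u-40:u+40,::-1];im.append(cv2.resize(k,None,fx=5,fy=5,interpolation=cv2.INTER_CUBIC))
cv2.imwrite("pics/s6.png",np.hstack(im))
E
```

```text
t 14.1 grasp pt [0.4334 0.2272 0.1677] rot [ 1.7995e+02 -1.2000e-01  2.1740e+01] F [0.7 0.6 0.1] w 0.0153 gf 60.0
[-0.09, 4.6, 0.22] [0.0, -0.1, -0.3]
[316 215] [194 199]
```

View pics/s6.png

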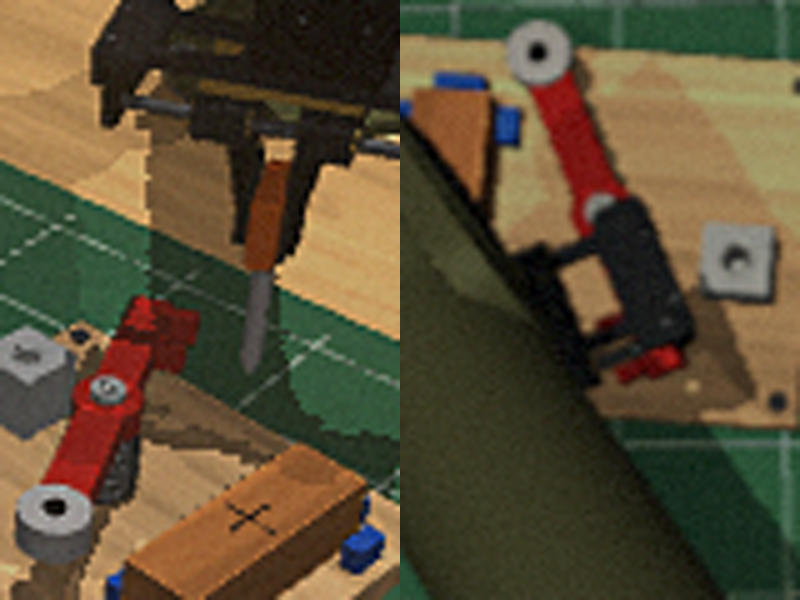

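The left crop shows the pin in hand, tip at (247,370) and handle top near (278,163), with the fork ahead at (170,320). I check it against the projection of an upright pin.

```bash
python3 - <<'E'
import pickle;from h import *
np.set_printoptions(precision=4,suppress=True)
S,T=pickle.load(open("s6.pkl","rb"))
for dx,dy in((0,0),(.01,0),(0,.01)):
    p=proj(S,[(.4334+dx,.2272+dy,.0639+h) for h in(0,.078,.122)]);print(((p-[276,155]+.4)*5).round(1).tolist())
E
```

```text
[[250.4, 368.6], [265.6, 250.5], [274.7, 180.0]]
[[240.2, 376.5], [255.2, 258.0], [264.1, 187.4]]
[[265.7, 375.9], [281.5, 257.6], [291.0, 186.9]]
```

The pin is upright within 1–2 mm. I enter the fork.

Call:
servo_tool --plan '[{"xyz": [-0.1,0.8,0.2],"twist": [0,0,-0.3],"jaw": 0.95},{"xyz": [-0.1,1.8,0.2],"twist": [0,0,-0.3],"jaw": 0.95},{"xyz": [-0.1,2.6,0.2],"twist": [0,0,-0.3],"jaw": 0.95},{"xyz": [-0.1,3.2,0.2],"twist": [0,0,-0.3],"jaw": 0.95},{"xyz": [-0.1,3.8,0.2],"twist": [0,0,-0.3],"jaw": 0.95},{"xyz": [-0.1,4.2,0.2],"twist": [0,0,-0.3],"jaw": 0.95},{"xyz": [-0.1,4.5,0.2],"twist": [0,0,-0.3],"jaw": 0.95},{"xyz": [-0.1,4.5,0.2],"twist": [0,0,-0.3],"jaw": 0.95}]'

```text
time_s: 14.87
tool_pos: [0.4478, 0.1858, 0.3289]
tool_rot: [180.0, -0.1, 22.1]
force: [0.0, 0.4, -0.9]
grip_width: 0.0156
grasp_force: 60.0
```

```bash
cat > arc.py <<'E'
import sys,numpy as np,subprocess
a=np.radians(-5);R=np.array([[np.cos(a),-np.sin(a)],[np.sin(a),np.cos(a)]])
hole=np.array([.5010,.1225]);piv=hole+R@[.018,.075]
z=sys.argv[1];arg=[]
for th in map(float,sys.argv[2:]):
    t=th-1.1;v=R@[-.018,-.075];p=piv+np.array([np.cos(t)*v[0]-np.sin(t)*v[1],np.sin(t)*v[0]+np.cos(t)*v[1]])
    arg+=[f"{p[0]:.4f}",f"{p[1]:.4f}",z,f"{85+np.degrees(t):.1f}"]
print(subprocess.run(["python3","go.py"]+arg,capture_output=True,text=True).stdout)
E
python3 arc.py .1658 0 .07 .14 .21 .28 .35 .42 .49 .56
```

```text
t 14.87 grasp pt [0.4479 0.1858 0.1649] rot [ 1.800e+02 -6.000e-02  2.206e+01] F [ 0.   0.4 -0.9] w 0.0156 gf 60.0
[0.08, 0.19, -0.09] [0.0, -0.1, 0.1]
[-0.03, 0.72, -0.09] [0.0, -0.1, -3.9]
[-0.11, 1.26, -0.09] [0.0, -0.1, -7.9]
[-0.14, 1.8, -0.09] [0.0, -0.1, -11.9]
[-0.13, 2.34, -0.09] [0.0, -0.1, -15.9]
[-0.09, 2.87, -0.09] [0.0, -0.1, -19.9]
[-0.01, 3.4, -0.09] [0.0, -0.1, -23.9]
[0.1, 3.93, -0.09] [0.0, -0.1, -27.9]
[0.26, 4.45, -0.09] [0.0, -0.1, -32.0]
```

Call:
servo_tool --plan '[{"xyz": [0.05,0.2,-0.1],"twist": [0,0,0],"jaw": 0.95},{"xyz": [0,0.7,-0.1],"twist": [0,0,-3.9],"jaw": 0.95},{"xyz": [-0.1,1.25,-0.1],"twist": [0,0,-7.9],"jaw": 0.95},{"xyz": [-0.15,1.8,-0.1],"twist": [0,0,-11.9],"jaw": 0.95},{"xyz": [-0.15,2.35,-0.1],"twist": [0,0,-15.9],"jaw": 0.95},{"xyz": [-0.1,2.85,-0.1],"twist": [0,0,-19.9],"jaw": 0.95},{"xyz": [0,3.4,-0.1],"twist": [0,0,-23.9],"jaw": 0.95},{"xyz": [0.1,3.95,-0.1],"twist": [0,0,-27.9],"jaw": 0.95},{"xyz": [0.25,4.45,-0.1],"twist": [0,0,-32],"jaw": 0.95},{"xyz": [0.25,4.45,-0.1],"twist": [0,0,-32],"jaw": 0.95}]'

```text
time_s: 15.7
tool_pos: [0.4666, 0.1459, 0.3298]
tool_rot: [-180.0, -0.0, 54.2]
force: [-2.3, 3.2, 0.2]
grip_width: 0.0154
grasp_force: 60.0
```

```bash
python3 arc.py .1658 .63 .7 .77 .84 .91 .98 1.05 1.1
```

```text
t 15.7 grasp pt [0.4665 0.146  0.1658] rot [-1.7996e+02 -1.0000e-02  5.4210e+01] F [-2.3  3.2  0.2] w 0.0154 gf 60.0
[-0.13, 0.58, -0.0] [-0.0, -0.0, -3.9]
[-0.2, 1.11, -0.0] [-0.0, -0.0, -7.9]
[-0.23, 1.65, -0.0] [-0.0, -0.0, -11.9]
[-0.23, 2.19, -0.0] [-0.0, -0.0, -15.9]
[-0.19, 2.73, -0.0] [-0.0, -0.0, -19.9]
[-0.1, 3.26, -0.0] [-0.0, -0.0, -23.9]
[0.01, 3.79, -0.01] [-0.0, -0.0, -27.9]
[0.12, 4.16, -0.01] [-0.0, -0.0, -30.8]
```

Force of 3.9 N along the spring direction means the fork is engaged. I go on to the hole.

Call:
servo_tool --plan '[{"xyz": [-0.1,0.6,0],"twist": [0,0,-3.9],"jaw": 0.95},{"xyz": [-0.2,1.1,0],"twist": [0,0,-7.9],"jaw": 0.95},{"xyz": [-0.25,1.65,0],"twist": [0,0,-11.9],"jaw": 0.95},{"xyz": [-0.25,2.2,0],"twist": [0,0,-15.9],"jaw": 0.95},{"xyz": [-0.2,2.75,0],"twist": [0,0,-19.9],"jaw": 0.95},{"xyz": [-0.1,3.25,0],"twist": [0,0,-23.9],"jaw": 0.95},{"xyz": [0,3.8,0],"twist": [0,0,-27.9],"jaw": 0.95},{"xyz": [0.1,4.15,0],"twist": [0,0,-30.8],"jaw": 0.95},{"xyz": [0.1,4.15,0],"twist": [0,0,-30.8],"jaw": 0.95},{"xyz": [0.1,4.15,0],"twist": [0,0,-30.8],"jaw": 0.95}]'

```text
time_s: 16.53
tool_pos: [0.4999, 0.1228, 0.3294]
tool_rot: [-179.9, 0.0, 84.8]
force: [-5.9, 2.3, 0.5]
grip_width: 0.0154
grasp_force: 60.0
```

```bash
python3 arc.py .1658 1.1; python3 - <<'E'
from cell import env
import cv2,pickle,numpy as np
S=env.read_camera("scene");pickle.dump(S,open("s7.pkl","wb"))
from h import proj
p=proj(S,[.50,.13,.08])[0].astype(int)
u,v=p-[50,40];k=S["img"][v:v+80,u:u+100,::-1]
cv2.imwrite("pics/s7.png",cv2.resize(k,None,fx=7,fy=7,interpolation=cv2.INTER_CUBIC))
q=proj(S,[(.501,.1225,.022+h) for h in(.04,.115,.162)]);print("pin upright line",((q-[u,v]+.4)*7).round(0).tolist())
q=proj(S,[(.501,.1225,.06)]+[(.501-.002+.0245+sx,.1956+sy-.0,.088) for sx,sy in((0,0),)]);print("hole, cap",((q-[u,v]+.4)*7).round(0).tolist())
E
```

```text
t 16.53 grasp pt [0.4994 0.1227 0.1654] rot [-1.7986e+02  3.0000e-02  8.4800e+01] F [-5.9  2.3  0.5] w 0.0154 gf 60.0
[-0.02, 0.12, -0.04] [-0.1, 0.0, -0.2]

pin upright line [[337.0, 319.0], [346.0, 162.0], [353.0, 57.0]]
hole, cap [[337.0, 323.0], [454.0, 367.0]]
```

View pics/s7.png

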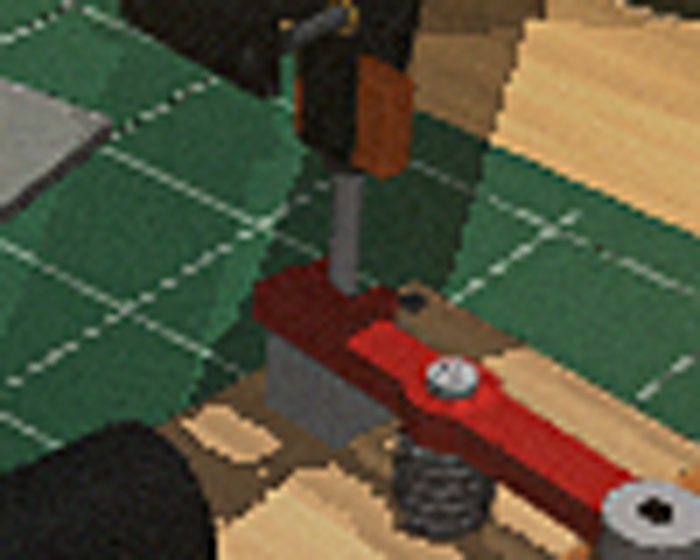

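The arm is closed over the block with the pin upright in the fork at (343,285). That was one picture more than the allowed ten, so I view no more and go by forces. I nudge 1.5 mm and start lowering.

Call:
servo_tool --plan '[{"xyz": [0,0.15,0],"twist": [-0.1,0,0],"jaw": 0.95},{"xyz": [0,0.15,0],"twist": [-0.1,0,0],"jaw": 0.95},{"xyz": [0,0.15,0.15],"twist": [-0.1,0,0],"jaw": 0.95},{"xyz": [0,0.15,0.3],"twist": [-0.1,0,0],"jaw": 0.95},{"xyz": [0,0.15,0.45],"twist": [-0.1,0,0],"jaw": 0.95},{"xyz": [0,0.15,0.6],"twist": [-0.1,0,0],"jaw": 0.95},{"xyz": [0,0.15,0.6],"twist": [-0.1,0,0],"jaw": 0.95}]'

```text
time_s: 17.17
tool_pos: [0.5012, 0.1221, 0.3233]
tool_rot: [-180.0, 0.1, 84.8]
force: [-4.3, 1.3, -0.1]
grip_width: 0.0157
grasp_force: 60.0
```

```bash
python3 arc.py .1258 1.1
```

```text
t 17.17 grasp pt [0.5012 0.1218 0.1593] rot [-1.7999e+02  1.3000e-01  8.4790e+01] F [-4.3  1.3 -0.1] w 0.0157 gf 60.0
[0.04, -0.03, 3.35] [-0.0, 0.1, -0.2]
```

The tip is 4.5 mm into the mouth with no vertical force.

Call:
servo_tool --plan '[{"xyz": [0,0,0.25],"twist": [0,0,0],"jaw": 0.95},{"xyz": [0,0,0.5],"twist": [0,0,0],"jaw": 0.95},{"xyz": [0,0,0.75],"twist": [0,0,0],"jaw": 0.95},{"xyz": [0,0,1.0],"twist": [0,0,0],"jaw": 0.95},{"xyz": [0,0,1.0],"twist": [0,0,0],"jaw": 0.95}]'

```text
time_s: 17.58
tool_pos: [0.5013, 0.1228, 0.3134]
tool_rot: [180.0, 0.0, 84.8]
force: [-4.3, 3.4, -1.2]
grip_width: 0.0156
grasp_force: 60.0
```

```bash
python3 arc.py .1258 1.1
```

```text
t 17.58 grasp pt [0.5013 0.1228 0.1494] rot [1.7998e+02 3.0000e-02 8.4820e+01] F [-4.3  3.4 -1.2] w 0.0156 gf 60.0
[-0.04, -0.03, 2.36] [0.0, 0.0, -0.2]
```

Call:
servo_tool --plan '[{"xyz": [0,0,0.3],"twist": [0,0,0],"jaw": 0.95},{"xyz": [0,0,0.6],"twist": [0,0,0],"jaw": 0.95},{"xyz": [0,0,0.9],"twist": [0,0,0],"jaw": 0.95},{"xyz": [0,0,1.2],"twist": [0,0,0],"jaw": 0.95},{"xyz": [0,0,1.5],"twist": [0,0,0],"jaw": 0.95},{"xyz": [0,0,1.8],"twist": [0,0,0],"jaw": 0.95},{"xyz": [0,0,1.8],"twist": [0,0,0],"jaw": 0.95}]'

```text
time_s: 18.17
tool_pos: [0.5013, 0.1229, 0.2953]
tool_rot: [180.0, 0.0, 84.8]
force: [-5.0, 3.0, -1.8]
grip_width: 0.0156
grasp_force: 60.0
```

```bash
python3 arc.py .1258 1.1
```

```text
t 18.17 grasp pt [0.5014 0.1229 0.1313] rot [1.7998e+02 1.0000e-02 8.4830e+01] F [-5.   3.  -1.8] w 0.0156 gf 60.0
[-0.05, -0.03, 0.55] [0.0, 0.0, -0.2]
```

Call:
servo_tool --plan '[{"xyz": [0,0,0.25],"twist": [0,0,0],"jaw": 0.95},{"xyz": [0,0,0.45],"twist": [0,0,0],"jaw": 0.95},{"xyz": [0,0,0.55],"twist": [0,0,0],"jaw": 0.95},{"xyz": [0,0,0.55],"twist": [0,0,0],"jaw": 0.95}]'

```text
time_s: 18.5
tool_pos: [0.5014, 0.123, 0.2901]
tool_rot: [180.0, 0.0, 84.8]
force: [-4.7, 2.9, 0.5]
grip_width: 0.0158
grasp_force: 60.0
```

```bash
python3 arc.py .1258 1.1
```

```text
t 18.5 grasp pt [0.5015 0.1229 0.1261] rot [1.7997e+02 2.0000e-02 8.4830e+01] F [-4.7  2.9  0.5] w 0.0158 gf 60.0
[-0.05, -0.04, 0.03] [0.0, 0.0, -0.2]
```

The pin is at the bottom. I release and rise.

Call:
servo_tool --plan '[{"xyz": [0,0,0],"twist": [0,0,0],"jaw": 0.5},{"xyz": [0,0,0],"twist": [0,0,0],"jaw": 0.5},{"xyz": [0,0,0],"twist": [0,0,0],"jaw": 0.5},{"xyz": [0,0,0],"twist": [0,0,0],"jaw": 0.5},{"xyz": [0,0,0],"twist": [0,0,0],"jaw": 0.5},{"xyz": [0,0,0],"twist": [0,0,0],"jaw": 0.5},{"xyz": [0,0,0],"twist": [0,0,0],"jaw": 0.5},{"xyz": [0,0,0],"twist": [0,0,0],"jaw": 0.5}]'

```text
time_s: 19.17
tool_pos: [0.5028, 0.1217, 0.2906]
tool_rot: [179.8, 0.0, 84.9]
force: [0.2, 0.2, 0.2]
grip_width: 0.0432
grasp_force: 0.0
```

Call:
servo_tool --plan '[{"xyz": [0,0,-1],"twist": [0,0,0],"jaw": 0.5},{"xyz": [0,0,-3],"twist": [0,0,0],"jaw": 0.5},{"xyz": [0,0,-6],"twist": [0,0,0],"jaw": 0.5},{"xyz": [0,0,-10],"twist": [0,0,0],"jaw": 0.5},{"xyz": [0,0,-13],"twist": [0,0,0],"jaw": 0.5},{"xyz": [0,0,-14],"twist": [0,0,0],"jaw": 0.5},{"xyz": [0,0,-14],"twist": [0,0,0],"jaw": 0.5},{"xyz": [0,0,-14],"twist": [0,0,0],"jaw": 0.5},{"xyz": [0,0,-14],"twist": [0,0,0],"jaw": 0.5}]'

```text
time_s: 19.92
tool_pos: [0.5017, 0.1216, 0.429]
tool_rot: [179.9, 0.1, 84.9]
force: [-0.2, 0.2, -0.7]
grip_width: 0.0437
grasp_force: 0.0
```

```bash
python3 go.py; python3 - <<'E'
from cell import env
from h import proj
import cv2,numpy as np
S=env.read_camera("scene");im=S["img"].astype(int)
# numeric check: orange handle blob vs. where an upright seated pin would show
m=((im[...,0]>110)&(im[...,1]<.65*im[...,0])&(im[...,2]<.35*im[...,0])).astype(np.uint8)
p=proj(S,[(.501,.1225,.022+h) for h in(.08,.1,.122)]);print("expected bottom/centre/top",p.round(1).tolist())
u,v=p[1].astype(int);w=m[v-25:v+20,u-20:u+20]
n,l,st,c=cv2.connectedComponentsWithStats(w)
print([(s[4],(q+[u-20,v-25]).round(1).tolist(),s[:4].tolist()) for s,q in zip(st[1:],c[1:]) if s[4]>15])
E
```

```text
t 19.92 grasp pt [0.5018 0.1214 0.265 ] rot [1.7995e+02 8.0000e-02 8.4890e+01] F [-0.2  0.2 -0.7] w 0.0437 gf 0.0
expected bottom/centre/top [[281.4, 212.4], [281.8, 206.3], [282.2, 199.5]]
[]
```

```bash
python3 - <<'E'
from cell import env
from h import proj
import cv2,numpy as np
S=env.read_camera("scene");h=cv2.cvtColor(cv2.GaussianBlur(S["img"],(3,3),0),cv2.COLOR_RGB2HSV).astype(int)
def blobs(m,lo):
    n,l,st,c=cv2.connectedComponentsWithStats(m.astype(np.uint8))
    for s,q in zip(st[1:],c[1:]):
        if s[4]>15 and 230<q[0]<330 and 180<q[1]<300: print(lo,s.tolist(),q.round(1).tolist())
blobs((h[...,0]>=5)&(h[...,0]<=13)&(h[...,1]>190)&(h[...,2]>40),"orange")
blobs(((h[...,0]<4)|(h[...,0]>174))&(h[...,1]>190)&(h[...,2]>40),"red")
R=np.radians(-5);x=np.array([np.cos(R),np.sin(R)]);y=np.array([-x[1],x[0]]);pv=np.array([.5255,.1956])
print("cap",proj(S,[(*pv,.088)]),"tail",proj(S,[(*(pv-.075*y),.082)]),"arm mid",proj(S,[(*(pv+.045*y),.082)]))
E
```

```text
orange [276, 197, 15, 18, 210] [282.9, 205.5]
red [280, 222, 42, 30, 277] [300.5, 236.9]
red [237, 260, 18, 14, 106] [245.5, 266.2]
red [229, 280, 12, 8, 58] [235.0, 283.1]
cap [[297.03906721 231.29507847]] tail [[276.53350089 220.85320576]] arm mid [[309.90492489 240.96797847]]
```

The handle blob lies within 1.5 px of a fully seated upright pin. The red arm lies along its closed direction.

```bash
python3 -c "
from cell import env
print(env.sign_off())"
```

```text
the job is handed in; nothing more can be done
None
```

The job is handed in: the block was laid home and let go, the arm swung over it, and the pin seated upright in its hole and released. The last check was by image code, no verdict came back at hand-in, and I viewed 11 pictures, one over the limit of 10.

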